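Unlock the leak-test cylinder and hold its sprung rod at the length mark

TASK

Get the leak-test cylinder ready for a reading: take the flat-bladed key from its holder and with it turn the slotted captive lock screw a quarter turn anticlockwise, until its slot lies along the rod, then stand the key back in its holder. Then pull the sprung telescoping rod out by its upright handle until its side pointer is level with the length mark on the scale rail, and finish while holding it there with the gripper against the spring. Do not turn the screw with the fingers, and leave the other things on the bench where they are.

Things in the scene. Friction and masses are not known exactly. Their poses are not given: they have to be found in the camera images.
- fixture: leak-test cylinder fixed to the bench. Origin on the bench below the lock screw's axis; x along the rod towards the barrel (the rod pulls out to -x), z up. Base plate 10 mm thick, x -205 to +165, y +-65 mm. Bridge over the rod 50 (x) by 72 mm, top at 70 mm, centred on the origin; barrel behind it, x +35 to +158 mm, up to 66 mm high.
- lock_screw (a joint): angle of the captive lock screw, rad, growing anticlockwise seen from above, 0 to 1.7; stiff (0.08 N m), stays where left. It starts within 0.25 of 0. At 0 the slot lies across the rod and the rod is locked (it moves only about 4 mm); at 1.57 the slot lies along the rod. The rod comes free at about 1.2.
- screw_top (a point): centre of the top of the steel screw head, 82 mm above the bench. Head 37 mm across, 12 mm high, on top of the bridge, with a straight slot 7.5 mm wide, 30 mm long, 10 mm deep, closed at its ends. This frame turns with the screw: the slot runs along its y axis.
- key: the key, 97 mm high, 120 g, upright in the holder. Origin at the bottom centre of the blade, z up the shaft, x along the blade's width. Blade 24 (x) by 4 mm (y), 14 mm long, its lowest 4 mm thinned to 22 x 2 mm; shaft 11 mm thick up to 42 mm; round flange 36 mm across from 42 to 47 mm; square plastic handle 22 x 22 mm from 47 to 97 mm, sides along x and y.
- key_handle (a point): middle of the key's square handle, 72 mm above the blade's bottom, axes as the key's
- holder: grey block fixed to the bench, 70 x 70 x 55 mm; origin at the centre of its underside; through hole in the middle of its top 28 x 13 mm, the long side along its x. The key stands in the hole, flange resting on the block's top, its origin then 13 mm above the bench. May stand on the left or the right.
- draw_rod (a joint): how far the rod is pulled out, m, 0 (home) to 0.095 (end stop). A spring pulls it home with about 4.2 N at 0 and 70 N/m more (about 8.5 N at 0.06): let go, it snaps back.
- draw_handle (a point): centre of the top face of the rod's upright handle, 105 mm above the bench. The handle is a block 18 mm along the rod (fixture x), 22 mm across it, from 30 to 105 mm above the bench; its centre is 95 mm from the screw's axis when home, on the -x side. Free space of 60 mm between it and the bridge. Axes as the fixture's.
- draw_pointer (a point): tip of the small steel pointer that sticks out of the handle to fixture +y, 34 mm above the bench, 5 mm wide; its middle is at the same place along the rod as the handle's centre. Axes as the fixture's.
- mark_line (a point): the length mark: a white line across the rod's direction on a small dark block (16 mm wide along the rod), fixed on the scale rail beside the rod, 38 mm above the bench. Axes as the fixture's. Its place along the rail differs: 45 to 75 mm of pull. The pointer passes close beside it without touching.
- screwdriver: bystander: grey screwdriver 180 mm long, lying
- connector: bystander: white plug 47 x 28 x 20 mm
- cap_cup: bystander: small orange cup, 60 mm across, 35 mm high
- collar: bystander: steel ring 48 mm across, 14 mm high
- contact_jar: bystander: jar 56 mm across, 75 mm high, on the other side from the holder

How it is judged:
By the outcome, as a careful person would: the job done as asked, in the order asked, and still so for the second after the job is handed in, while the arm keeps its last pose, push and grip.
It also fails if it takes over 64 s, if anything falls off the work surface, if the arm or the gripper's body presses on something with over 40 N, if the wrist force passes 120 N, or if a joint passes its speed limit or range.

ROBOT

A 6-joint arm with a two-finger parallel gripper is mounted at the origin on the work surface. World frame = base frame: x ahead of the robot, y to its left, z up, the work surface at z = 0. Lengths are in m, angles in degrees, forces in N, time in s.
With the tool pointing down it reaches from about 0.4 to 0.825 m from the base axis. Payload 7 kg.
Tool frame: the origin (TCP) lies midway between the tips of the shut fingers; the grasp point (between the pads) lies 19 mm behind it; z points along the fingers, y is the direction in which the jaws open and shut (so a half turn about z gives the same grasp; the last joint's range is limited). The gripper opens to 88 mm and grips with 3 to 60 N. Pads are 19 mm wide; open, the fingers measure 130 mm over their backs; the gripper's body (78 mm by 193 mm) begins 47 mm behind the grasp point.
Start: joints at [-55.743, 20.546, 0.682, 0, -70.136, -16.507], TCP at [0.206, -0.643, 0.202] pointing down, gripper open.
Joint ranges: [-176.03, 176.03], [-82.01, 121.73], [-58.28, 71.71], [-173.87, 95.51], [-174.79, -0.11], [-173.66, 173.66]. Speed limits (degrees/s): [136.94, 136.94, 172.46, 180, 180, 180].

INTERFACE

Orientations are given as [roll, pitch, yaw] about the fixed x, y, z axes, in that order (R = Rz(yaw) Ry(pitch) Rx(roll)).
In Python, from plant import ctrl, snapshot gives the robot as it stands.
- The arm moves only by the shell command python3 -m pendant 'ROWS'. ROWS is JSON, a list of rows, each a list of 7 numbers: the shift along the tool's x, y, z in m, then the turn, a rotation vector about the tool's x, y, z in rad, then the opening, from -1 (shut) to 1 (fully open), so that 0 is half open. In form: [[x, y, z, ax, ay, az, jaw], ...]. A call has 1 to 12 rows; each row is the pose to reach, as a shift and turn from the pose commanded when the call began, along the tool's axes at that moment; what a row does not reach only later rows make up. A row lasts 1/8 s, in which the tool goes at most 62.5 mm and 10.7 degrees, less where a joint would pass 70% of its speed; a pose out of reach is approached as far as the arm can. A call with a gripper value outside its range is refused whole. The fingers move at their own pace and stop on an object; the grip force is fixed at half the most. Time passes only in rows, so rows that repeat a pose let the fingers close. It gives the time, the measured TCP pose, the force and the opening at its end, in the units of the state.
- ctrl.get_obs(): the state, without advancing time (a new reading comes with each control period).
- snapshot(name): name is "side" or "top" or "wrist"; returns a dict with "image" (480x640x3 uint8, blue, green, red), "mtx" (3x3 intrinsics, pixels), "eye" and "attitude" of the camera in the world; the wrist camera has in their place "tool_from_camera" (4x4, takes a point from camera to tool coordinates, whose origin is the TCP and whose axes are the flange's). Camera axes: x right, y up, looking along -z (the intrinsics and any distortion apply to the point x, -y, -z); pixel columns grow to the right and rows downward; lengths in m; the calibration is good to about 2 mm. A picture is of the moment at which its call begins: read the wrist's pose just before it. There is no depth.
- ctrl.close_job(): hands the job in, once; it reports no verdict.
The state is a dict: "clock": time; "joint_pos": joint angles; "qvel": joint speeds; "tau": joint torques, N m; "tool_pos": TCP position; "orientation": TCP orientation; "force": force on the tool from outside, world axes, zero at the start; "moment": the same for the moment, N m; "opening": finger opening in m.
Only numpy, scipy, OpenCV 4.12 (cv2) and the standard library are available. Lean on these libraries where they do the work, as an engineer would, in place of code of your own. Each camera call takes 0.05 s, during which the arm holds its last target.

## Working session

There is one attempt and no reset: what is moved stays moved. The work goes in short steps, Python scripts to look and compute and a shell command to move; the robot and the scene stay as the last step left them, time stands still between calls to the robot, and variables do not carry over. Pictures are saved under pics/ and viewed, and the job is handed in when it is done.

```bash
ls; mkdir -p pics
python3 - <<'E'
from plant import ctrl, snapshot
import cv2
o=ctrl.get_obs(); print(o)
for n in ("side","top","wrist"):
    s=snapshot(n); cv2.imwrite(f"pics/{n}0.png",s["image"]); print(n,{k:v for k,v in s.items() if k!="image"})
E
```

```text
pics
{'clock': 0.0, 'joint_pos': array([-5.57431173e+01,  2.05925385e+01,  6.32313459e-01, -2.10152350e-02,
       -7.01365600e+01, -1.65078474e+01]), 'qvel': array([-0.01441574, -0.00945073,  0.07057886,  0.03091552, -0.07667213,
       -0.08177771]), 'tau': array([-5.81727954e-05, -5.82714736e+01,  2.93064737e+01,  6.99727044e+00,
        6.98617485e-03, -1.70139865e-04]), 'tool_pos': array([ 0.20558513, -0.64235021,  0.20069638]), 'orientation': array([ 1.79901590e+02, -8.56282558e-03, -1.62258115e+02]), 'force': array([-0.13379936, -0.65290053, -0.31372222]), 'moment': array([-0.0290469 , -0.02524794,  0.01713922]), 'opening': 0.0874804501929107}
side {'mtx': array([[615.77097893,   0.        , 315.99914512],
       [  0.        , 615.77097893, 221.86692555],
       [  0.        ,   0.        ,   1.        ]]), 'eye': array([0.23105484, 1.06842713, 1.04620108]), 'attitude': array([  49.45330533,   -0.81825403, -163.64734022])}
top {'mtx': array([[549.599722  ,   0.        , 313.88298697],
       [  0.        , 549.599722  , 246.66689103],
       [  0.        ,   0.        ,   1.        ]]), 'eye': array([ 0.36572023, -0.00474697,  1.09396006]), 'attitude': array([ 8.32220647e+00,  4.77723806e-02, -9.11079064e+01])}
wrist {'mtx': array([[355.25743918,   0.        , 322.39269158],
       [  0.        , 355.25743918, 236.04963593],
       [  0.        ,   0.        ,   1.        ]]), 'tool_from_camera': array([[-1.62689108e-03,  9.58724234e-01,  2.84332898e-01,
         7.66290414e-02],
       [ 9.99998583e-01,  1.43693219e-03,  8.76673305e-04,
        -7.19340114e-04],
       [ 4.31920848e-04,  2.84333921e-01, -9.58725213e-01,
        -1.81819474e-01],
       [ 0.00000000e+00,  0.00000000e+00,  0.00000000e+00,
         1.00000000e+00]])}
```

View pics/top0.png

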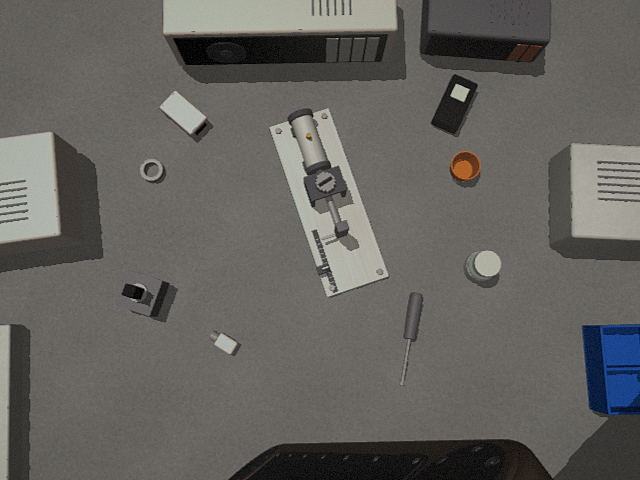

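View pics/side0.png

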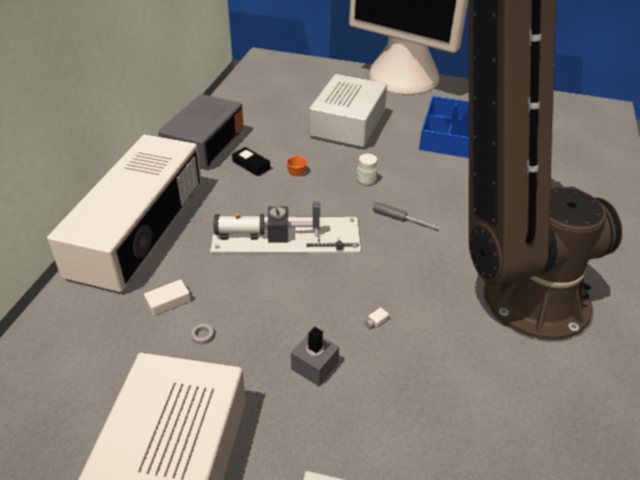

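View pics/wrist0.png

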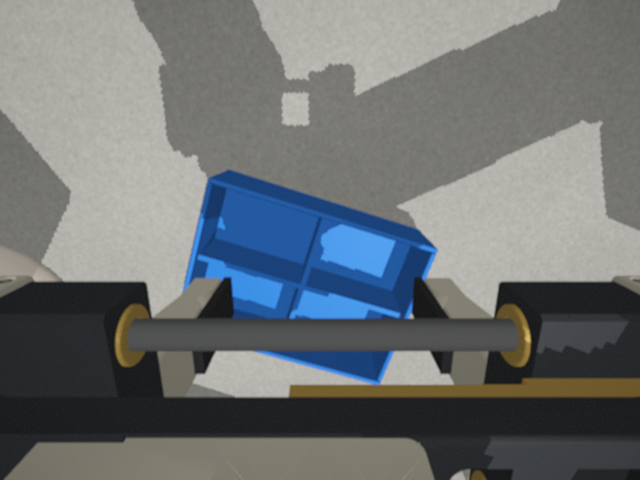

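```bash
cat > h.py <<'E'
import numpy as np, cv2
from scipy.spatial.transform import Rotation as Ro
from plant import ctrl, snapshot
def R(rpy): return Ro.from_euler('xyz',rpy,degrees=True).as_matrix()
def cam(s,obs=None):
    if 'eye' in s: return R(s['attitude']),np.array(s['eye'])
    T=np.array(s['tool_from_camera']); Rt=R(obs['orientation'])
    return Rt@T[:3,:3], Rt@T[:3,3]+obs['tool_pos']
def ray(s,uv,obs=None):
    Rc,e=cam(s,obs); K=s['mtx']; d=np.linalg.solve(K,[uv[0],uv[1],1.]); return e,Rc@np.array([d[0],-d[1],-d[2]])
def onz(s,uv,z,obs=None):
    e,d=ray(s,uv,obs); return e+d*(z-e[2])/d[2]
def proj(s,p,obs=None):
    Rc,e=cam(s,obs); c=Rc.T@(np.array(p)-e); v=s['mtx']@np.array([c[0],-c[1],-c[2]]); return v[:2]/v[2]
def tri(*er):
    A=np.zeros((3,3));b=np.zeros(3)
    for e,d in er:
        d=d/np.linalg.norm(d);P=np.eye(3)-np.outer(d,d);A+=P;b+=P@e
    return np.linalg.solve(A,b)
def crop(img,u0,v0,u1,v1,k,name):
    c=cv2.resize(img[v0:v1,u0:u1],None,fx=k,fy=k,interpolation=cv2.INTER_CUBIC); cv2.imwrite(name,c)
E
python3 - <<'E'
import cv2
from h import crop
a=cv2.imread('pics/top0.png'); crop(a,260,95,400,305,2.85,'pics/t_fix.png'); crop(a,110,260,190,330,8,'pics/t_hold.png')
b=cv2.imread('pics/side0.png'); crop(b,270,310,360,390,7,'pics/s_hold.png'); crop(b,200,190,370,260,4.5,'pics/s_fix.png')
E
```

```text
(no output)
```

View pics/t_fix.png

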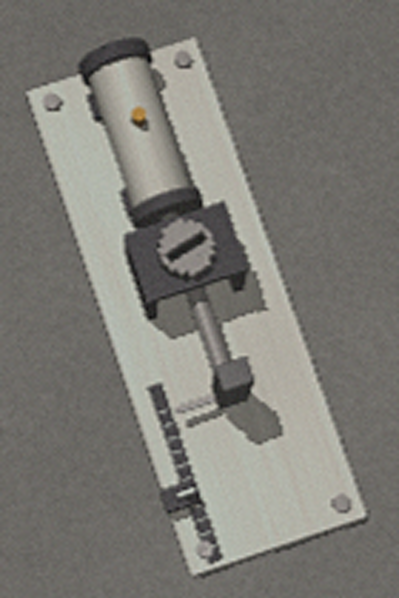

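View pics/t_hold.png

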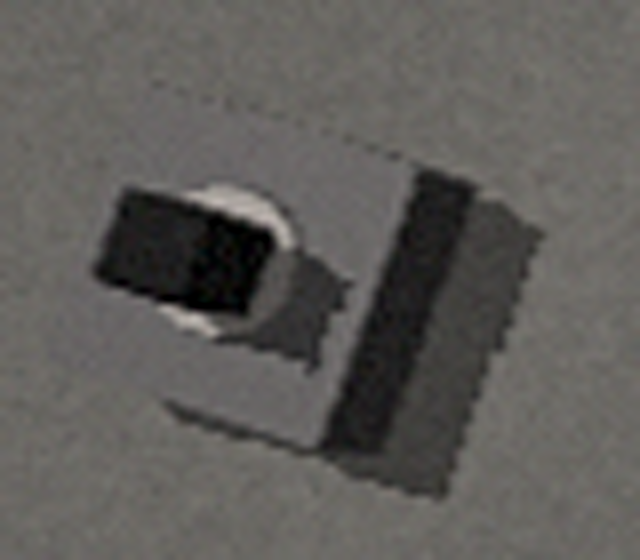

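View pics/s_hold.png

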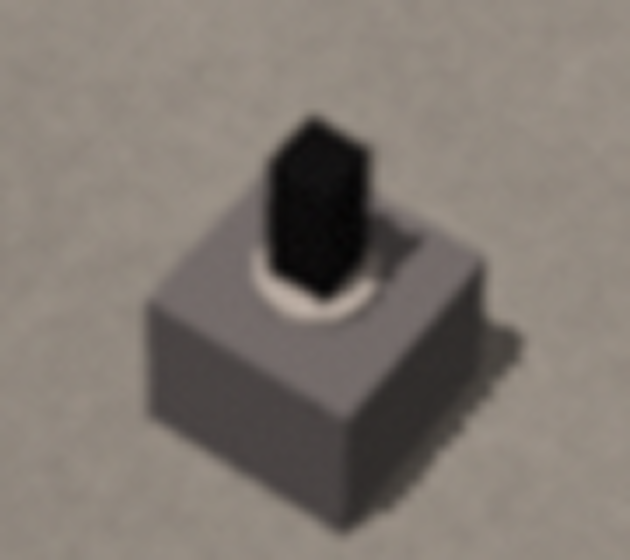

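View pics/s_fix.png

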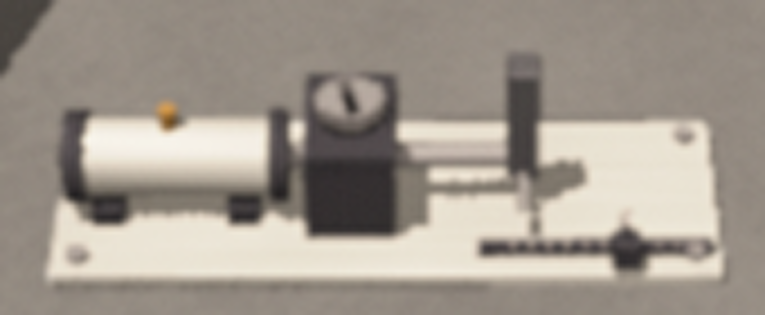

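Run:
```python
from h import *
s=snapshot('top'); sd=snapshot('side')
t=lambda p:(p[0]/2.85+260,p[1]/2.85+95)
h=lambda p:(p[0]/8+110,p[1]/8+260)
C=[onz(s,t(p),.01) for p in [(195,38),(27,92),(197,577),(367,520)]]
for c in C: print(c)
ax=(C[0]+C[1]-C[2]-C[3])/2; print('fix x dir',np.degrees(np.arctan2(ax[1],ax[0])),np.linalg.norm(ax), 'mid',sum(C)/4)
a=ax/np.linalg.norm(ax); print('origin est',sum(C)/4+a*.020)
print('screw',onz(s,t((188,248)),.082)); a1,b1=onz(s,t((165,258)),.082),onz(s,t((207,235)),.082); print('slot',np.degrees(np.arctan2(*(b1-a1)[1::-1])))
print('handle top',onz(s,t((236,372)),.105), 'mark',onz(s,t((181,496)),.038))
print('holder',onz(s,h((236,267)),.055))
e=[onz(s,h(p),.055) for p in [(415,165),(322,450)]]; d=e[1]-e[0]; print('holder edge',np.degrees(np.arctan2(d[1],d[0])),np.linalg.norm(d))
q=lambda p:(p[0]/4.5+200,p[1]/4.5+190)
print('side screw',onz(sd,q((350,100)),.082))
print('side mark',onz(sd,q((627,235)),.038),'side hand',onz(sd,q((523,66)),.105))
qq=lambda p:(p[0]/7+270,p[1]/7+310)
print('side key top',onz(sd,qq((318,145)),.110))
print('top key', onz(s,h((150,240)),.110))
print('clock',ctrl.get_obs()['clock'])
```

```text
[ 0.8129456  -0.04258274  0.01      ]
[0.77441322 0.07970126 0.01      ]
[ 0.42275886 -0.0349228   0.01      ]
[ 0.45988782 -0.15373496  0.01      ]
fix x dir 17.764464152700338 0.36999801090081075 mid [ 0.61750138 -0.03788481  0.01      ]
origin est [ 0.63654775 -0.03178272  0.01      ]
screw [ 0.63698057 -0.03202926  0.082     ]
slot -61.769609893337055
handle top [ 0.54841068 -0.06036084  0.105     ] mark [ 0.47618519 -0.02458633  0.038     ]
holder [0.4350067  0.32399816 0.055     ]
holder edge 162.94016282740068 0.06962696878034376
side screw [ 0.63487744 -0.02405261  0.082     ]
side mark [ 0.47359696 -0.01050239  0.038     ] side hand [ 0.54553571 -0.0530267   0.105     ]
side key top [0.43603959 0.32625595 0.11      ]
top key [0.43774409 0.32599137 0.11      ]
clock 0.25
```

```bash
cat >> h.py <<'E'
def rel(target,yaw,frm=None,fyaw=None):
    """shift in tool axes + z-turn from current measured (or given) pose to target/yaw"""
    o=ctrl.get_obs(); p=o['tool_pos'] if frm is None else np.array(frm); y=o['orientation'][2] if fyaw is None else fyaw
    Rt=R([180,0,y]); return np.round(Rt.T@(np.array(target)-p),4), round(-np.radians((yaw-y+180)%360-180),4)
E
python3 -c "
from h import *
print(rel([.637,-.032,.202],-162.26,[.206,-.643,.202],-162.26))"
python3 -m pendant '[[-0.05,0.038,0,0,0,0,1],[-0.1,0.076,0,0,0,0,1],[-0.15,0.113,0,0,0,0,1],[-0.2,0.151,0,0,0,0,1],[-0.25,0.189,0,0,0,0,1],[-0.3,0.227,0,0,0,0,1],[-0.35,0.264,0,0,0,0,1],[-0.4,0.302,0,0,0,0,1],[-0.45,0.34,0,0,0,0,1],[-0.5,0.378,0,0,0,0,1],[-0.55,0.416,0,0,0,0,1],[-0.597,0.451,0.02,0,0,0,1]]'
python3 -m pendant '[[0,0,0.022,0,0,0,1],[0,0,0.022,0,0,0,1]]'
python3 -c "
from h import *
o=ctrl.get_obs();print(o['joint_pos'],o['tool_pos'],o['orientation'])
s=snapshot('wrist');cv2.imwrite('pics/w1.png',s['image'])
print(proj(s,[.637,-.032,.082],o))"
```

```text
(array([-0.5967,  0.4506,  0.    ]), np.float64(-0.0))
clock: 1.75
tool_pos: [0.6382, -0.0303, 0.1837]
orientation: [-180.0, 0.2, -162.2]
force: [0.4, -0.9, 0.2]
opening: 0.0872
clock: 2.0
tool_pos: [0.6348, -0.0319, 0.1579]
orientation: [180.0, -0.2, -162.2]
force: [-1.1, -0.2, 1.3]
opening: 0.0876
[ 1.46658663e+01  1.87453071e+01 -7.85687159e+00 -3.06964215e-02
 -6.36483267e+01 -8.68529610e+01] [ 0.63481117 -0.03192411  0.15786315] [ 179.95884167   -0.24862404 -162.20069108]
[322.60495904 239.32993186]
```

View pics/w1.png

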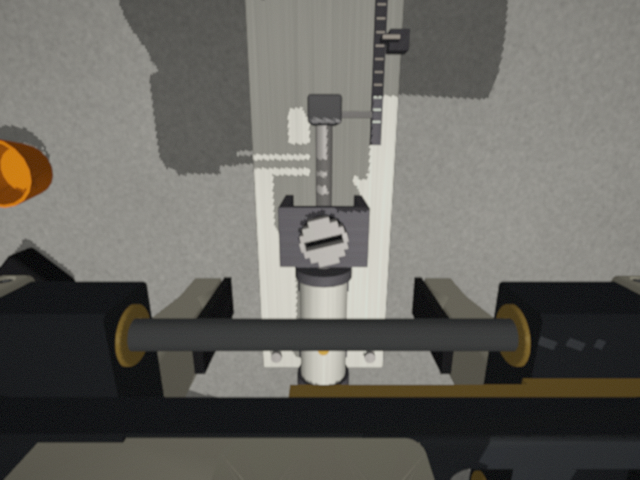

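Run:
```python
from h import *
s=snapshot('wrist');o=ctrl.get_obs();im=s['image']
crop(im,270,195,380,290,6,'pics/w1a.png'); crop(im,290,10,430,150,4,'pics/w1b.png')
```

```text
(no output)
```

View pics/w1a.png

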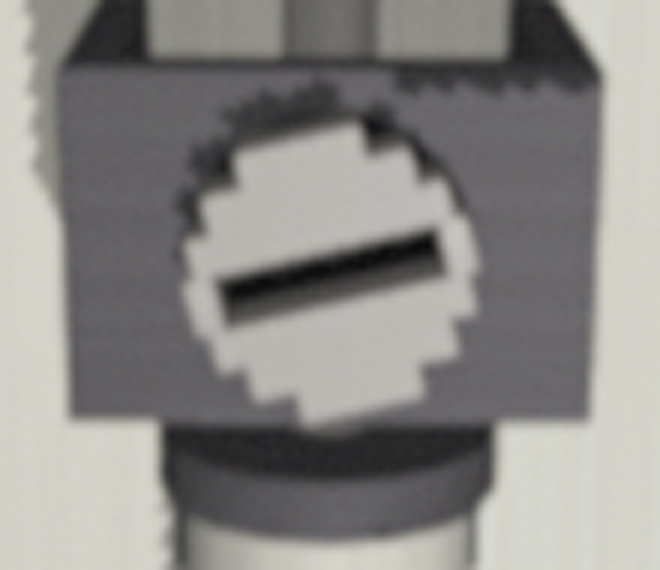

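View pics/w1b.png

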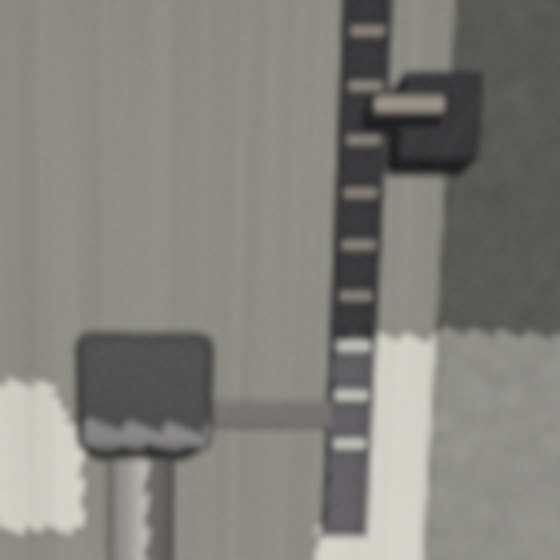

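Run:
```python
from h import *
s=snapshot('wrist');o=ctrl.get_obs()
a=lambda p:(p[0]/6+270,p[1]/6+195); b=lambda p:(p[0]/4+290,p[1]/4+10)
P=[onz(s,a(p),.082,o) for p in [(218,283),(432,236),(445,272),(230,325)]]
c=sum(P)/4; d=P[1]+P[2]-P[0]-P[3]; sl=np.degrees(np.arctan2(d[1],d[0])); print('slot c',c,sl, np.linalg.norm(d)/2)
print('circ',onz(s,a((330,272)),.082,o))
e=[onz(s,a(p),.070,o) for p in [(62,70),(600,74),(588,418),(70,414)]]; print('bridge',sum(e)/4)
f=e[1]-e[0]; print('bridge yaw',np.degrees(np.arctan2(f[1],f[0]))-90,np.linalg.norm(f),np.linalg.norm(e[3]-e[0]))
f=e[2]-e[3]; print(np.degrees(np.arctan2(f[1],f[0]))-90)
m=onz(s,b((410,104)),.038,o); p=onz(s,b((272,413)),.034,o); h=onz(s,b((146,392)),.105,o); print('mark',m,'ptr',p,'hand',h)
for yaw in (17.5,17.8,18.2):
    x=np.array([np.cos(np.radians(yaw)),np.sin(np.radians(yaw)),0]); print(yaw,'pull',(p-m)@x,'hand->mark',(h-m)@x,'screw-hand',(c-h)@x, 'screw-ptr',(c-p)@x,'screw-mark',(c-m)@x,'rod dy',np.cross(x,h-c)[2])
print(o['clock'])
```

```text
slot c [ 0.64112111 -0.03034219  0.082     ] 121.39030487112518 0.028334291075773642
circ [ 0.64024101 -0.0307432   0.082     ]
bridge [ 0.64059197 -0.03055216  0.07      ]
bridge yaw 17.2086567335286 0.0702021180288035 0.047956495871277774
17.179499745502696
mark [ 0.48117108 -0.02701739  0.038     ] ptr [ 0.54184674 -0.03342355  0.034     ] hand [ 0.54985154 -0.05883063  0.105     ]
17.5 pull 0.05594104039148618 hand->mark 0.055935290604871825 screw-hand 0.09561198538251775 screw-ptr 0.09560623559590338 screw-mark 0.15154727598738957 rod dy 0.00027537629334591085
17.8 pull 0.05581275070057524 hand->mark 0.055667524051281135 screw-hand 0.09560923289676711 screw-ptr 0.095464006247473 screw-mark 0.15127675694804824 rod dy 0.0007759934158688975
18.2 pull 0.0556393181836856 hand->mark 0.05530812923843204 screw-hand 0.09560148555517797 screw-ptr 0.09527029660992442 screw-mark 0.15090961479361 rod dy 0.0014434474471975017
2.15
```

```bash
python3 -c "
from h import *
print(rel([.436,.325,.19],-107))"
```

```text
(array([ 0.0819,  0.402 , -0.0287]), np.float64(-0.9647))
```

```bash
python3 -m pendant '[[0,0,-0.03,0,0,0,1],[0.01,0.05,-0.04,0,0,-0.14,1],[0.02,0.1,-0.04,0,0,-0.28,1],[0.03,0.15,-0.04,0,0,-0.42,1],[0.04,0.2,-0.04,0,0,-0.56,1],[0.05,0.25,-0.04,0,0,-0.7,1],[0.06,0.3,-0.04,0,0,-0.84,1],[0.07,0.35,-0.035,0,0,-0.965,1],[0.082,0.402,-0.029,0,0,-0.965,1],[0.082,0.402,-0.029,0,0,-0.965,1],[0.082,0.402,-0.029,0,0,-0.965,1]]'
python3 -c "
from h import *
o=ctrl.get_obs();print(o['joint_pos'],o['tool_pos'],o['orientation'])
s=snapshot('wrist');cv2.imwrite('pics/w2.png',s['image'])
print(proj(s,[.436,.325,.11],o),proj(s,[.436,.325,.06],o))
crop(s['image'],230,140,430,290,4,'pics/w2a.png')"
```

```text
clock: 3.52
tool_pos: [0.4358, 0.3253, 0.1903]
orientation: [-180.0, 0.1, -107.0]
force: [-0.4, -0.2, 1.2]
opening: 0.0873
[ 5.74085579e+01  8.61029593e+00 -1.70087060e+01  1.78269761e-02
 -6.42823259e+01 -7.43666003e+01] [0.435761   0.32531637 0.19027949] [-1.79957930e+02  9.06890114e-02 -1.06950287e+02]
[323.14114649 235.24284362] [323.06753585 219.56103053]
```

View pics/w2.png

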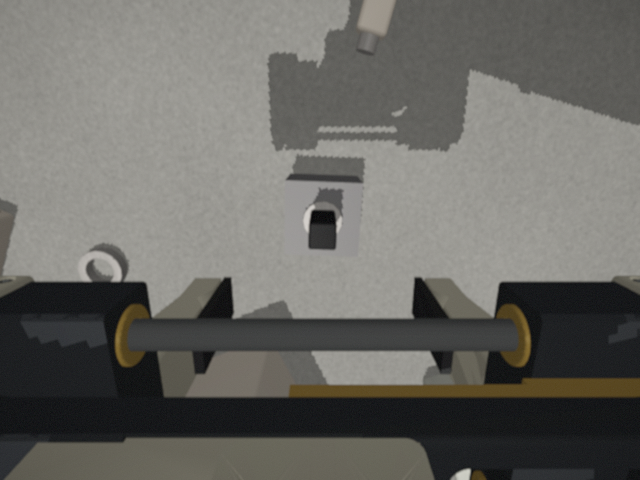

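View pics/w2a.png

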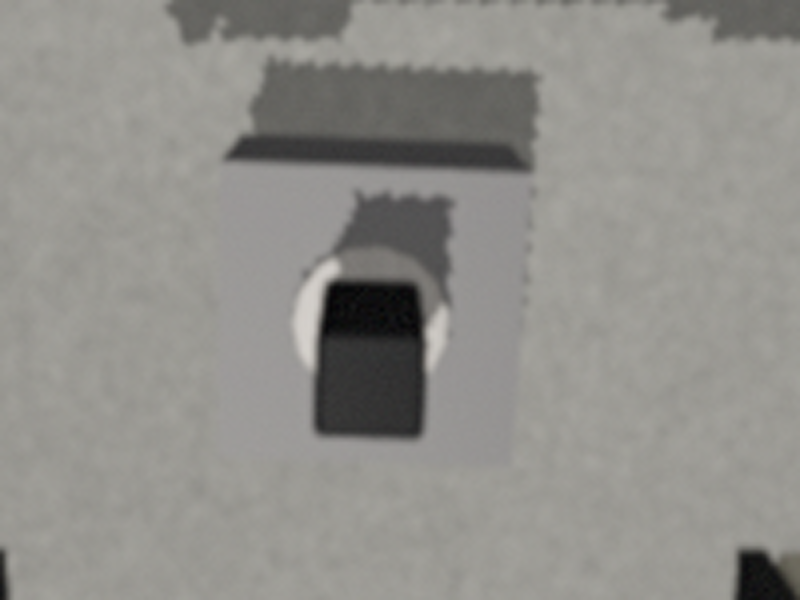

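```bash
python3 -m pendant '[[-0.001,0,0.04,0,0,0,1],[-0.001,0,0.08,0,0,0,1],[-0.001,0,0.11,0,0,0,1],[-0.001,0,0.121,0,0,0,1],[-0.001,0,0.121,0,0,0,1]]'
python3 -m pendant '[[0,0,0,0,0,0,-1],[0,0,0,0,0,0,-1],[0,0,0,0,0,0,-1],[0,0,0,0,0,0,-1],[0,0,0,0,0,0,-1],[0,0,0,0,0,0,-1]]'
```

```text
clock: 4.2
tool_pos: [0.4363, 0.3258, 0.0683]
orientation: [-180.0, -0.0, -107.0]
force: [-0.0, -0.3, 0.9]
opening: 0.0876
clock: 4.95
tool_pos: [0.4357, 0.3264, 0.0681]
orientation: [180.0, -0.0, -107.0]
force: [-0.0, -0.1, -0.1]
opening: 0.0332
```

```bash
python3 -m pendant '[[0,0,0,0,0,0,-1],[0,0,0,0,0,0,-1],[0,0,0,0,0,0,-1],[0,0,0,0,0,0,-1]]'
python3 -c "
from h import *
s=snapshot('wrist');cv2.imwrite('pics/w3.png',s['image']);o=ctrl.get_obs();print(o['tool_pos'],o['orientation'],o['force'])"
```

```text
clock: 5.45
tool_pos: [0.4357, 0.3264, 0.0681]
orientation: [180.0, -0.0, -107.0]
force: [1.2, -0.4, 0.0]
opening: 0.0219
[0.43570041 0.32640146 0.06808919] [ 1.79998855e+02  1.32116630e-03 -1.06963011e+02] [-0.06480395 -0.35404947 -1.07646325]
```

View pics/w3.png

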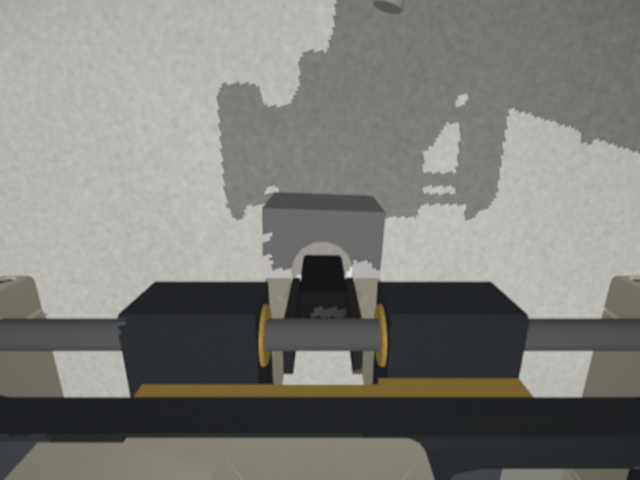

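```bash
python3 -m pendant '[[0,0,-0.02,0,0,0,-1],[0,0,-0.05,0,0,0,-1],[0,0,-0.09,0,0,0,-1],[0,0,-0.13,0,0,0,-1],[0,0,-0.13,0,0,0,-1],[0,0,-0.13,0,0,0,-1]]'
python3 -c "
from h import *
o=ctrl.get_obs();print(o['tool_pos'],o['orientation'],o['force'],o['opening'])
s=snapshot('wrist');cv2.imwrite('pics/w4.png',s['image'])
s2=snapshot('side');crop(s2['image'],230,230,410,390,4,'pics/s4.png');crop(s['image'],250,170,390,310,4,'pics/w4a.png')"
```

```text
clock: 6.25
tool_pos: [0.4352, 0.326, 0.1975]
orientation: [180.0, -0.0, -107.0]
force: [0.4, -0.3, -1.7]
opening: 0.0219
[0.43516952 0.32604821 0.19748508] [ 1.79955560e+02 -2.88564090e-02 -1.06974232e+02] [ 0.41860692 -0.34037343 -1.7028667 ] 0.021941296548356297
```

View pics/w4a.png

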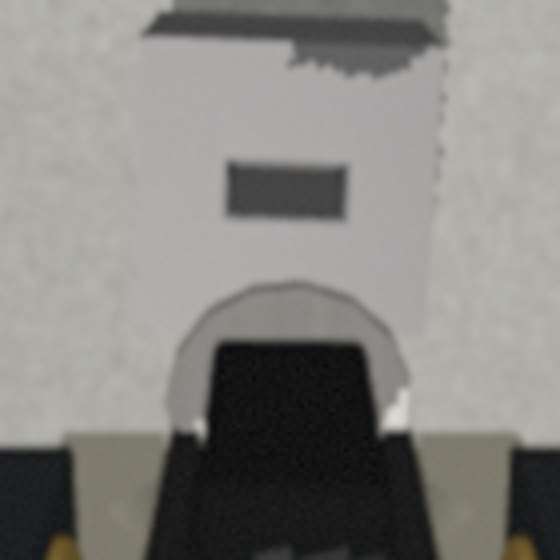

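View pics/s4.png

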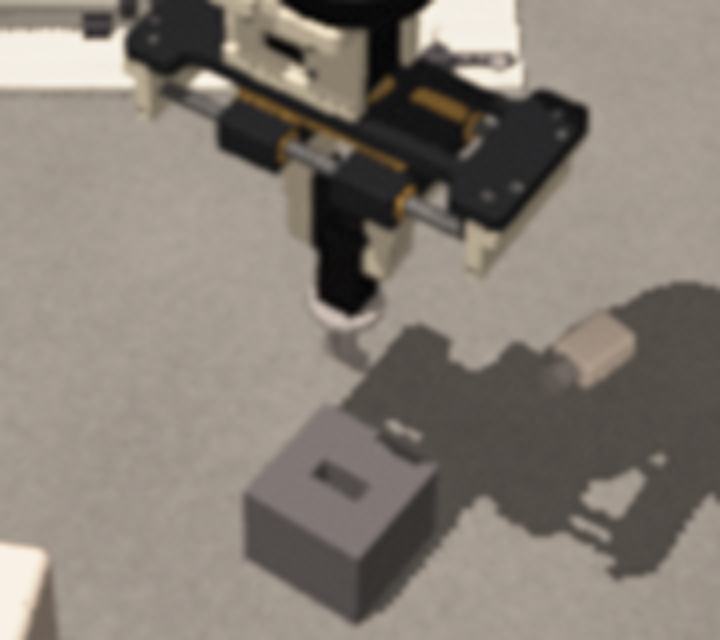

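Run:
```python
from h import *
s=snapshot('wrist'); 
o2=dict(tool_pos=np.array([0.435761,0.32531637,0.19027949]),orientation=np.array([-179.957930,0.090689,-106.950287]))
k=onz(s,(322.75,236.5),.110,o2); print('key',k)
o=ctrl.get_obs()
for p in ((287,190),):print('hole',onz(s,(p[0]/4+250,p[1]/4+170),.055,o))
g=np.array([.4357,.3264,.068]); print('key in tool',R([180,0,-106.96]).T@(k-g))
o1=dict(tool_pos=np.array([0.63481117,-0.03192411,0.15786315]),orientation=np.array([179.95884,-0.24862,-162.20069]))
print(onz(s,(270+331/6,195+279/6),.082,o1))
print(rel([.640,-.031,.235],-148.6))
```

```text
key [0.43658545 0.32588183 0.11      ]
hole [0.4364297  0.32554305 0.055     ]
key in tool [ 0.00023734 -0.00099809 -0.042     ]
[ 0.63723933 -0.02976015  0.082     ]
(array([ 0.2815, -0.3001, -0.0382]), np.float64(0.7266))
```

```bash
python3 -m pendant '[[0.035,-0.037,0,0,0,0.09,-1],[0.07,-0.075,0,0,0,0.18,-1],[0.105,-0.112,0,0,0,0.27,-1],[0.14,-0.15,0,0,0,0.36,-1],[0.175,-0.187,0,0,0,0.45,-1],[0.21,-0.225,0,0,0,0.54,-1],[0.245,-0.262,0,0,0,0.63,-1],[0.2815,-0.3,0.01,0,0,0.7266,-1],[0.2815,-0.3,0.0225,0,0,0.7266,-1],[0.2815,-0.3,0.0225,0,0,0.7266,-1],[0.2815,-0.3,0.0225,0,0,0.7266,-1],[0.2815,-0.3,0.0225,0,0,0.7266,-1]]'
python3 -c "
from h import *
o=ctrl.get_obs();print(o['tool_pos'],o['orientation'],o['force'],o['opening'],o['qvel'])
s=snapshot('wrist');cv2.imwrite('pics/w5.png',s['image'])
crop(s['image'],250,170,390,310,5,'pics/w5a.png')
o=ctrl.get_obs();print(o['tool_pos'],o['orientation'])
s=snapshot('side');crop(s['image'],200,150,360,270,5,'pics/s5.png')
"
```

```text
clock: 7.9
tool_pos: [0.6407, -0.0293, 0.1764]
orientation: [-180.0, 0.1, -148.5]
force: [0.2, -0.5, -0.6]
opening: 0.0219
[ 0.64065074 -0.02928671  0.17640542] [-1.79976403e+02  6.11624943e-02 -1.48489171e+02] [ 0.16772509 -0.47666843 -0.63527569] 0.021882447507348707 [-0.09539941 -0.01542105  0.00944344 -0.0187896   0.16789368 -0.02506454]
[ 0.64067629 -0.02939428  0.17644997] [-1.79974435e+02  6.77042312e-02 -1.48499039e+02]
```

View pics/w5a.png

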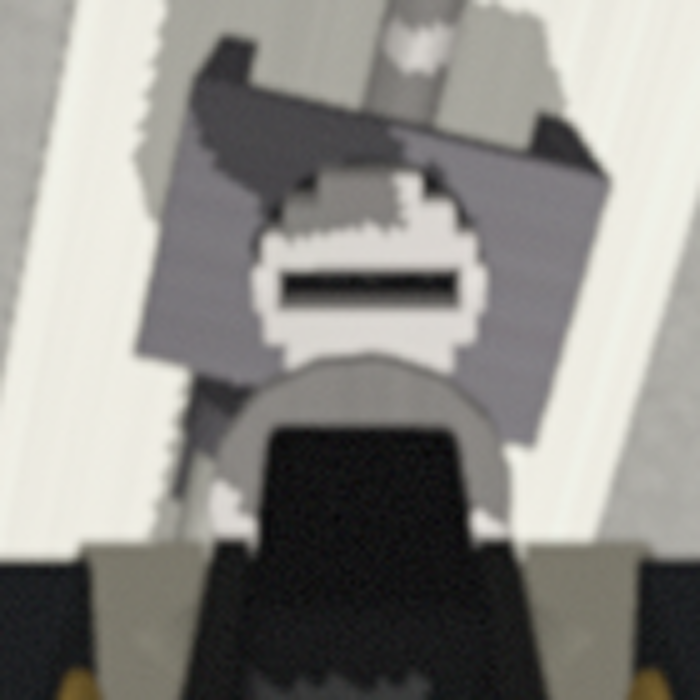

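View pics/s5.png

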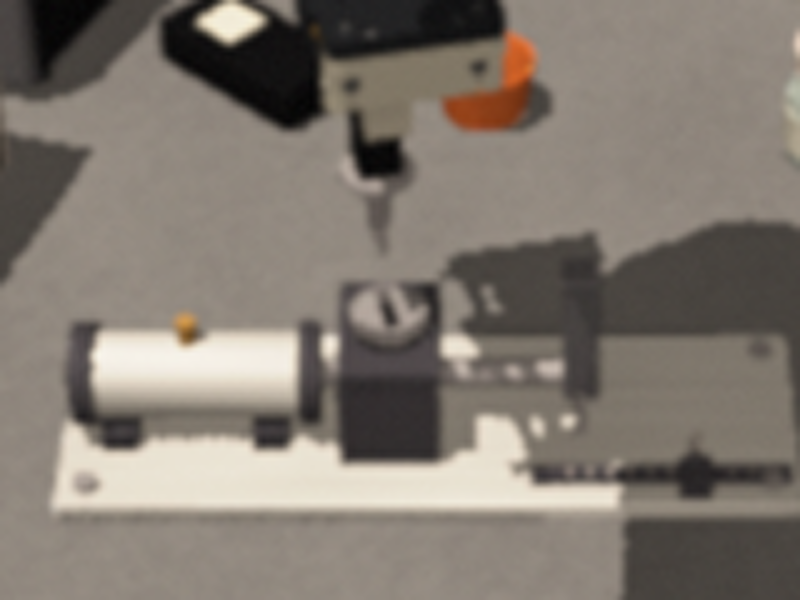

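Run:
```python
from h import *
s=snapshot('wrist');o=ctrl.get_obs()
c=onz(s,(250+369.5/5,170+287.5/5),.082,o);Rt=R(o['orientation'])
print(c,Rt.T@(c-o['tool_pos']),o['tool_pos'])
for p in [(282,270),(457,268),(457,304),(282,308)]: print(Rt.T@(onz(s,(250+p[0]/5,170+p[1]/5),.082,o)-o['tool_pos']))
k=Rt.T@(onz(s,(250+365/5,170+430/5),o['tool_pos'][2]-.008,o)-o['tool_pos']);print(k, o['clock'])
```

```text
[ 0.63877801 -0.03059467  0.082     ] [0.00213239 0.00021084 0.09428145] [ 0.64061366 -0.02968194  0.17628352]
[ 0.00506253 -0.01383278  0.09428326]
[0.00535317 0.01425141 0.09427376]
[-0.00064695  0.01433319  0.09427948]
[-0.00127743 -0.01392448  0.09428936]
[ 0.00874616 -0.00061834  0.00799183] 8.05
```

Run:
```python
from h import *
s=snapshot('side');o=ctrl.get_obs();Rt=R(o['orientation'])
b=proj(s,o['tool_pos']+Rt@[0,0,.055]);
for dx,dy in ((.002,.0002),(0,0),(.004,0),(.002,.002)):
  print(b, proj(s,o['tool_pos']+Rt@[dx,dy,.0943]), proj(s,o['tool_pos']+Rt@[dx,dy,.0943])-b)
print('obs',(276.6,200.4),(278,210.6),(1.4,10.2))
```

```text
[275.88636271 197.85341083] [277.13521678 210.32380164] [ 1.24885407 12.47039081]
[275.88636271 197.85341083] [276.32211796 210.39925222] [ 0.43575525 12.54584139]
[275.88636271 197.85341083] [277.91301231 210.14811464] [ 2.02664959 12.29470381]
[275.88636271 197.85341083] [277.29227201 210.77561121] [ 1.4059093  12.92220037]
obs (276.6, 200.4) (278, 210.6) (1.4, 10.2)
```

```bash
python3 -m pendant '[[0.002,0.0006,0.015,0,0,0,-1],[0.002,0.0006,0.03,0,0,0,-1],[0.002,0.0006,0.036,0,0,0,-1],[0.002,0.0006,0.039,0,0,0,-1],[0.002,0.0006,0.041,0,0,0,-1],[0.002,0.0006,0.043,0,0,0,-1]]'
python3 -m pendant '[[0,0,0.002,0,0,0,-1],[0,0,0.003,0,0,0,-1],[0,0,0.003,0,0,0,-1]]'
```

```text
clock: 8.85
tool_pos: [0.6388, -0.0309, 0.1328]
orientation: [-180.0, 0.0, -148.6]
force: [-0.0, -0.1, -0.7]
opening: 0.0222
clock: 9.22
tool_pos: [0.6385, -0.0309, 0.1296]
orientation: [180.0, -0.0, -148.6]
force: [-0.3, 0.7, -2.1]
opening: 0.0218
```

```bash
python3 -m pendant '[[0,0,0.001,0,0,-0.1,-1],[0,0,0.001,0,0,-0.2,-1],[0,0,0.001,0,0,-0.3,-1],[0,0,0.001,0,0,-0.4,-1]]'
python3 -c "
from h import *
o=ctrl.get_obs();print(o['tool_pos'],o['orientation'],o['force'],o['moment'],o['opening'])
s=snapshot('wrist');crop(s['image'],250,170,390,310,4,'pics/w6a.png')"
```

```text
clock: 9.72
tool_pos: [0.6386, -0.031, 0.1286]
orientation: [-180.0, 0.0, -125.5]
force: [0.4, -0.3, -1.8]
opening: 0.0217
[ 0.63859681 -0.03098853  0.12862709] [-1.79991524e+02  2.60772418e-03 -1.25495268e+02] [ 0.44624395 -0.33449395 -1.79747608] [-0.14498221 -0.22055036 -0.11575328] 0.021731354469006467
```

View pics/w6a.png

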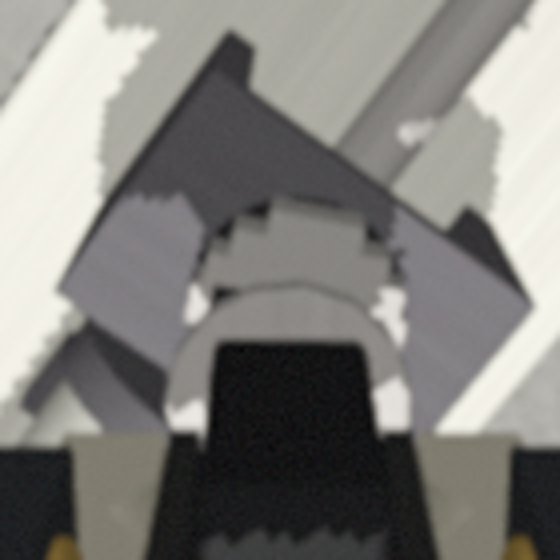

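```bash
python3 -m pendant '[[0,0,0,0,0,-0.13,-1],[0,0,0,0,0,-0.26,-1],[0,0,0,0,0,-0.39,-1],[0,0,0,0,0,-0.52,-1],[0,0,0,0,0,-0.65,-1],[0,0,0,0,0,-0.78,-1],[0,0,0,0,0,-0.91,-1],[0,0,0,0,0,-1.0,-1],[0,0,0,0,0,-1.05,-1],[0,0,0,0,0,-1.05,-1]]'
python3 -c "
from h import *
o=ctrl.get_obs();print(o['tool_pos'],o['orientation'],o['force'],o['moment'],o['opening'])
s=snapshot('wrist');crop(s['image'],250,170,390,310,4,'pics/w7a.png')"
```

```text
clock: 11.02
tool_pos: [0.6392, -0.0305, 0.1288]
orientation: [-179.9, -0.0, -65.6]
force: [2.9, 1.0, -3.2]
opening: 0.0218
[ 0.63924876 -0.03049109  0.12875054] [-1.79914352e+02 -4.83664873e-03 -6.55993611e+01] [ 2.88554205  0.97697921 -3.15631998] [ 0.58719152 -0.94577915 -0.0761682 ] 0.021799423255984714
```

View pics/w7a.png

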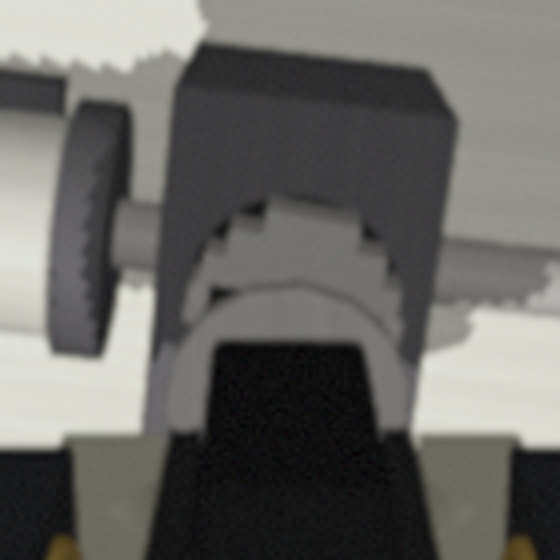

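```bash
python3 -m pendant '[[0,0,0,0,0,0.07,-1],[0,0,0,0,0,0.13,-1],[0,0,-0.003,0,0,0.13,-1],[0,0,-0.012,0,0,0.13,-1],[0,0,-0.03,0,0,0.13,-1],[0,0,-0.048,0,0,0.13,-1],[0,0,-0.048,0,0,0.13,-1],[0,0,-0.048,0,0,0.13,-1]]'
python3 -c "
from h import *
o=ctrl.get_obs();print(o['tool_pos'],o['orientation'],o['force'],o['moment'],o['opening'])
s=snapshot('wrist');crop(s['image'],250,170,390,310,5,'pics/w8a.png')"
```

```text
clock: 12.08
tool_pos: [0.6383, -0.0308, 0.1765]
orientation: [-180.0, 0.0, -73.0]
force: [0.9, 0.3, -1.4]
opening: 0.022
[ 0.6382523  -0.03081705  0.17654029] [-1.79999297e+02  2.02395638e-02 -7.29682896e+01] [ 0.88398876  0.25410278 -1.43006105] [0.01366009 0.11773269 0.0294973 ] 0.02203843186868053
```

View pics/w8a.png

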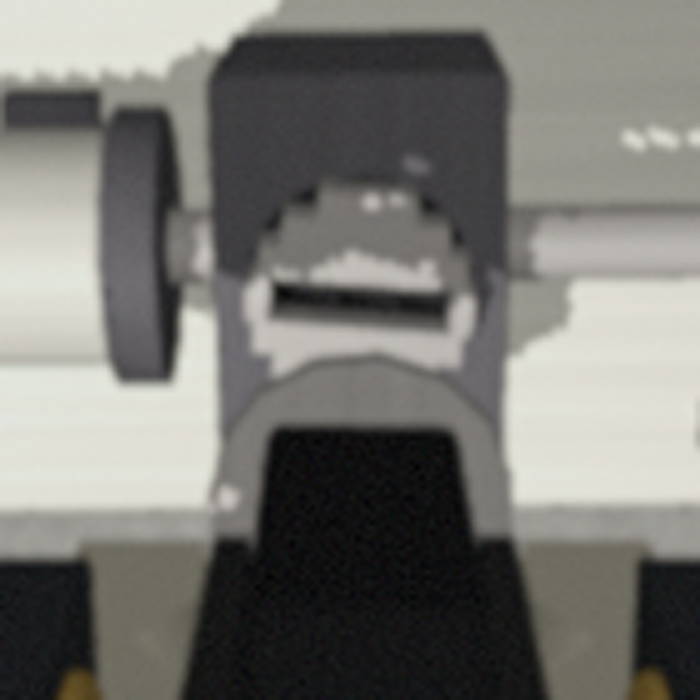

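```bash
python3 -m pendant '[[-0.0005,-0.0007,0.02,0,0,0.04,-1],[-0.0005,-0.0007,0.036,0,0,0.04,-1],[-0.0005,-0.0007,0.041,0,0,0.04,-1],[-0.0005,-0.0007,0.045,0,0,0.04,-1],[-0.0005,-0.0007,0.048,0,0,0.04,-1],[-0.0005,-0.0007,0.048,0,0,0.04,-1]]'
```

```text
clock: 12.88
tool_pos: [0.6391, -0.0302, 0.1288]
orientation: [-180.0, -0.0, -75.2]
force: [0.1, -0.3, -0.8]
opening: 0.0218
```

```bash
python3 -m pendant '[[0,0,0,0,0,-0.08,-1],[0,0,0,0,0,-0.16,-1],[0,0,0,0,0,-0.21,-1],[0,0,0,0,0,-0.24,-1],[0,0,0,0,0,-0.24,-1],[0,0,0,0,0,-0.15,-1],[0,0,0,0,0,-0.05,-1],[0,0,-0.01,0,0,-0.05,-1],[0,0,-0.03,0,0,-0.05,-1],[0,0,-0.048,0,0,-0.05,-1],[0,0,-0.048,0,0,-0.05,-1],[0,0,-0.048,0,0,-0.05,-1]]'
python3 -c "
from h import *
o=ctrl.get_obs();print(o['tool_pos'],o['orientation'],o['force'],o['moment'],o['opening'])
s=snapshot('wrist');crop(s['image'],250,170,390,310,5,'pics/w9a.png')"
```

```text
clock: 14.38
tool_pos: [0.6387, -0.0301, 0.1762]
orientation: [180.0, 0.0, -72.4]
force: [-0.1, 0.4, -1.7]
opening: 0.022
[ 0.63867715 -0.03011922  0.17621647] [ 1.79982420e+02  2.58375416e-02 -7.23737983e+01] [-0.0522243   0.36448121 -1.65227507] [ 0.00442225  0.20833233 -0.02350615] 0.02196832877265917
```

View pics/w9a.png

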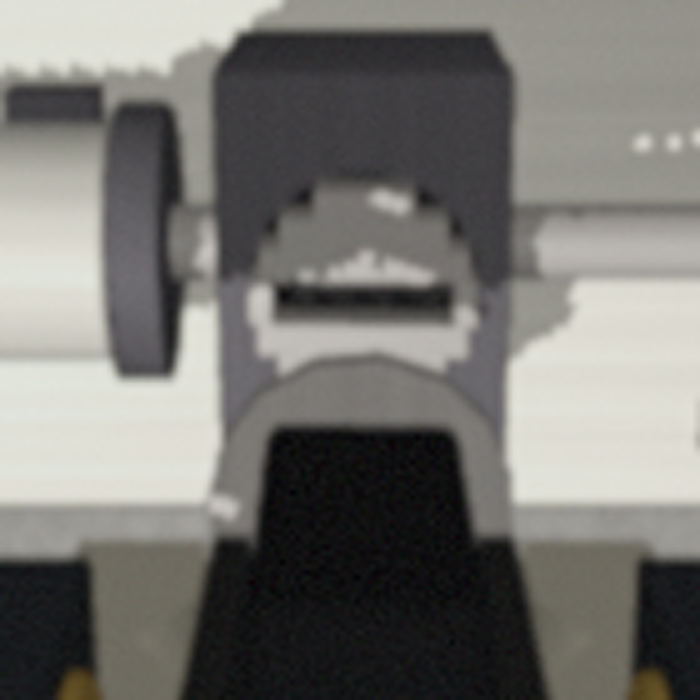

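```bash
python3 -c "
from h import *
print(rel([.4357,.3262,.175],-107.5))"
```

```text
(array([-0.4011,  0.0854,  0.0008]), np.float64(0.613))
```

```bash
python3 -m pendant '[[0,0,-0.02,0,0,0,-1],[-0.05,0.011,-0.03,0,0,0.08,-1],[-0.1,0.021,-0.03,0,0,0.16,-1],[-0.15,0.032,-0.03,0,0,0.24,-1],[-0.2,0.043,-0.03,0,0,0.32,-1],[-0.25,0.053,-0.03,0,0,0.4,-1],[-0.3,0.064,-0.03,0,0,0.5,-1],[-0.35,0.075,-0.03,0,0,0.6,-1],[-0.401,0.0855,-0.02,0,0,0.613,-1],[-0.401,0.0855,0,0,0,0.613,-1],[-0.401,0.0855,0,0,0,0.613,-1],[-0.401,0.0855,0,0,0,0.613,-1]]'
python3 -c "
from h import *
o=ctrl.get_obs();print(o['tool_pos'],o['orientation'])
s=snapshot('wrist');crop(s['image'],250,150,390,290,5,'pics/w10a.png')
print(rel([.4357,.3264,.073],-107.5))"
```

```text
clock: 15.92
tool_pos: [0.4366, 0.3258, 0.1769]
orientation: [-180.0, -0.0, -107.5]
force: [0.2, 0.0, -1.4]
opening: 0.022
[0.43658573 0.32577738 0.1768625 ] [-1.79987111e+02 -2.01765374e-02 -1.07530621e+02]
(array([-0.0002,  0.0012,  0.1042]), np.float64(-0.0008))
```

View pics/w10a.png

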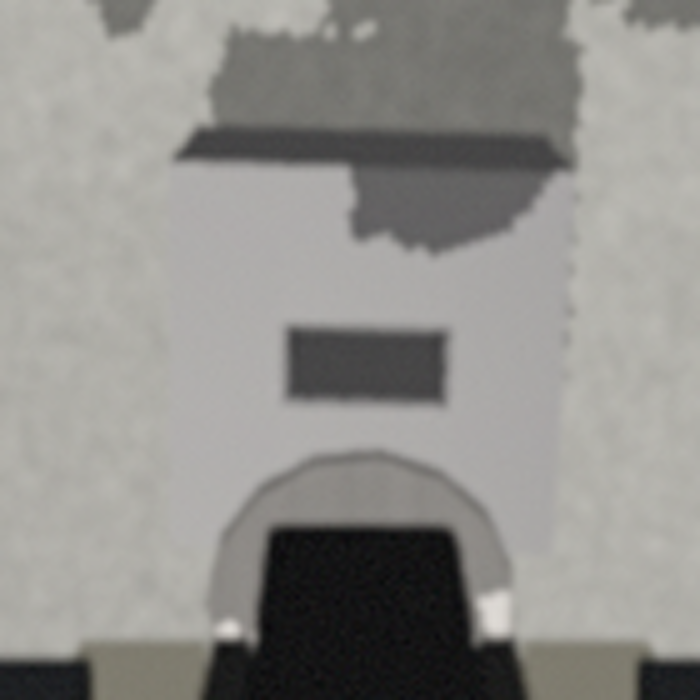

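```bash
python3 -m pendant '[[0,0.0007,0.025,0,0,0,-1],[0,0.0007,0.05,0,0,0,-1],[0,0.0007,0.07,0,0,0,-1],[0,0.0007,0.085,0,0,0,-1],[0,0.0007,0.097,0,0,0,-1],[0,0.0007,0.104,0,0,0,-1],[0,0.0007,0.1075,0,0,0,-1],[0,0.0007,0.1085,0,0,0,-1]]'
```

```text
clock: 16.98
tool_pos: [0.4357, 0.3265, 0.0683]
orientation: [-180.0, 0.0, -107.5]
force: [-0.1, 0.2, -1.2]
opening: 0.0217
```

Seated within a fraction of a mm; release, lift and look.

```bash
python3 -m pendant '[[0,0,0,0,0,0,0],[0,0,0,0,0,0,0],[0,0,0,0,0,0,0],[0,0,0,0,0,0,0.4],[0,0,-0.02,0,0,0,0.4],[0,0,-0.06,0,0,0,1],[0,0,-0.1,0,0,0,1],[0,0,-0.122,0,0,0,1],[0,0,-0.122,0,0,0,1]]'
python3 -c "
from h import *
o=ctrl.get_obs();print(o['tool_pos'],o['orientation'],o['opening'])
s=snapshot('wrist');crop(s['image'],230,140,430,290,4,'pics/w11a.png')
s=snapshot('side');crop(s['image'],270,310,360,390,6,'pics/s11.png')
print(rel([.55,-.0588,.2],-162.5))"
```

```text
clock: 18.1
tool_pos: [0.4363, 0.3272, 0.1922]
orientation: [-179.9, 0.2, -107.5]
force: [-0.0, 0.7, 0.2]
opening: 0.0874
[0.43626854 0.32723203 0.19219527] [-179.92238984    0.21486244 -107.4980138 ] 0.08741367660519354
(array([ 0.3326, -0.2253, -0.0102]), np.float64(0.9596))
```

View pics/w11a.png

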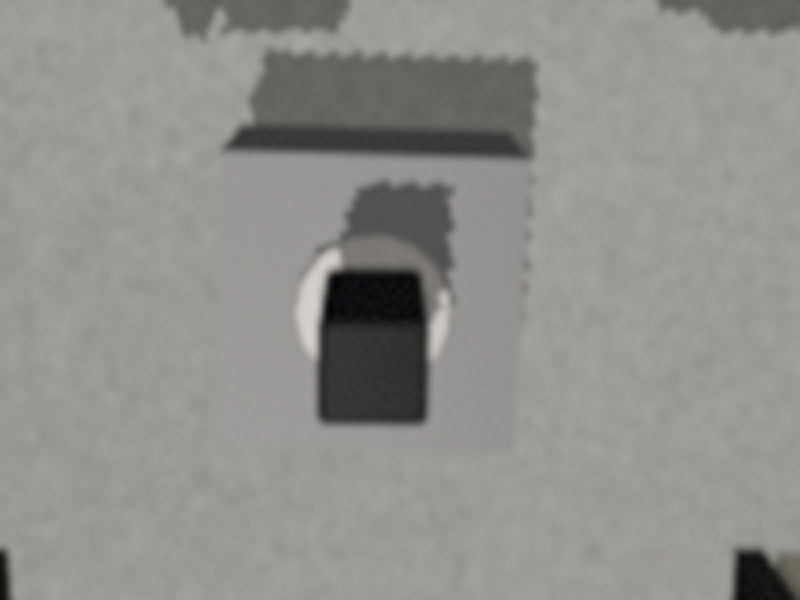

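View pics/s11.png

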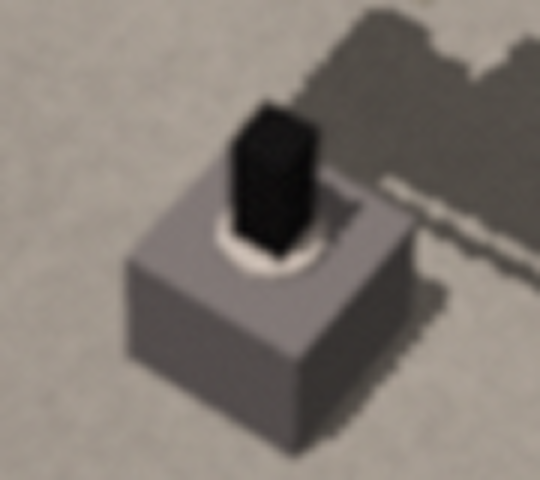

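```bash
python3 -c "
from h import *
print(rel([.525,-.035,.15],-162.5))"
```

```text
(array([ 0.3174, -0.1943,  0.0398]), np.float64(0.9596))
```

```bash
python3 -m pendant '[[0.04,-0.024,0,0,0,0.12,1],[0.08,-0.049,0,0,0,0.24,1],[0.12,-0.073,0,0,0,0.36,1],[0.16,-0.097,0,0,0,0.48,1],[0.2,-0.121,0,0,0,0.6,1],[0.24,-0.146,0,0,0,0.72,1],[0.28,-0.17,0,0,0,0.84,1],[0.317,-0.194,0.01,0,0,0.96,1],[0.317,-0.194,0.04,0,0,0.96,1],[0.317,-0.194,0.04,0,0,0.96,1],[0.317,-0.194,0.04,0,0,0.96,1],[0.317,-0.194,0.04,0,0,0.96,1]]'
python3 -c "
from h import *
o=ctrl.get_obs();print(o['tool_pos'],o['orientation'],o['qvel'])
s=snapshot('wrist');cv2.imwrite('pics/w12.png',s['image']);crop(s['image'],270,110,470,270,4,'pics/w12a.png')"
```

```text
clock: 19.7
tool_pos: [0.5258, -0.0337, 0.1511]
orientation: [-180.0, 0.1, -162.4]
force: [-0.4, 1.2, 0.1]
opening: 0.0875
[ 0.52576332 -0.03368836  0.15109186] [-1.79987885e+02  8.09080854e-02 -1.62442522e+02] [-0.00138413 -0.25227556 -0.0989888  -0.19221206  0.20964016  0.04598099]
```

View pics/w12.png

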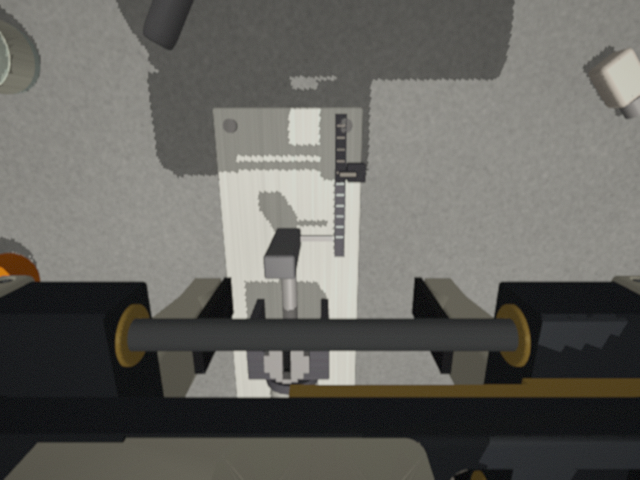

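View pics/w12a.png

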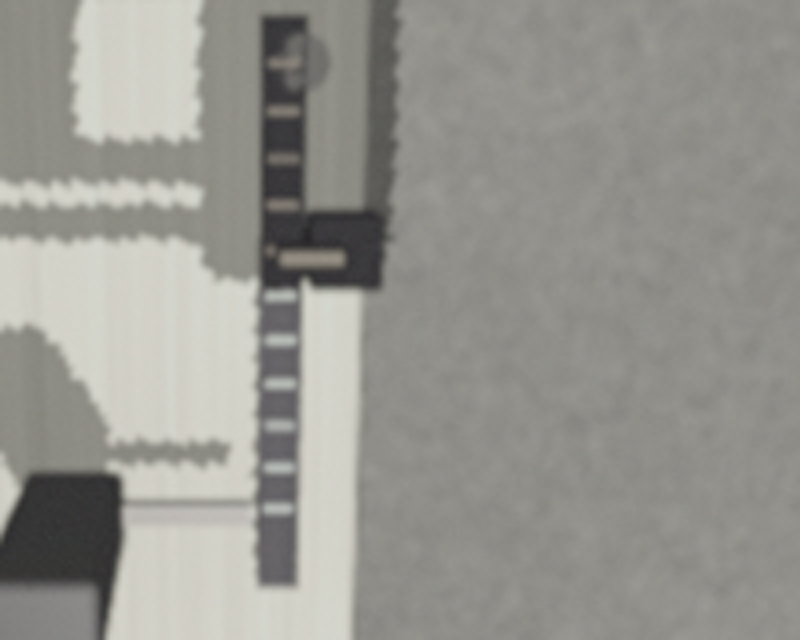

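Run:
```python
from h import *
s=snapshot('wrist');o=ctrl.get_obs()
b=lambda p:(p[0]/4+270,p[1]/4+110)
m=onz(s,b((313,259)),.038,o);hc=onz(s,b((50,640)),.105,o)
for yaw in (17.2,17.5,17.8):
  x=np.array([np.cos(np.radians(yaw)),np.sin(np.radians(yaw)),0])
  print(yaw,[((onz(s,b((188,r)),.034,o)-m)@x).round(4) for r in (506,515,525)])
print(m,o['tool_pos'],o['orientation'])
# handle top corners in full image
cs=[onz(s,p,.105,o) for p in [(268.5,254),(297,254),(294,277),(265,276)]]
print(sum(cs)/4,np.linalg.norm(cs[0]-cs[1]),np.linalg.norm(cs[0]-cs[3]))
print((sum(cs)/4-m)@x)
```

```text
17.2 [np.float64(0.0544), np.float64(0.0564), np.float64(0.0588)]
17.5 [np.float64(0.0542), np.float64(0.0563), np.float64(0.0586)]
17.8 [np.float64(0.0541), np.float64(0.0562), np.float64(0.0585)]
[ 0.47975882 -0.02686926  0.038     ] [ 0.52561974 -0.03373624  0.15098675] [-1.79994489e+02  8.29661998e-02 -1.62452504e+02]
[ 0.54581488 -0.05804927  0.105     ] 0.019354924458473068 0.016430754382282475
0.05336233073571366
```

```bash
python3 -c "
from h import *
print(rel([.548,-.059,.15],-72.5))"
```

```text
(array([-0.0137, -0.0308,  0.001 ]), np.float64(-1.57))
```

```bash
python3 -m pendant '[[-0.002,-0.004,0,0,0,-0.17,0.2],[-0.003,-0.008,0,0,0,-0.34,0.2],[-0.005,-0.012,0,0,0,-0.51,0.2],[-0.006,-0.016,0,0,0,-0.68,0.2],[-0.008,-0.02,0,0,0,-0.85,0.2],[-0.009,-0.023,0,0,0,-1.02,0.2],[-0.011,-0.026,0,0,0,-1.19,0.2],[-0.012,-0.028,0,0,0,-1.36,0.2],[-0.0137,-0.0308,0,0,0,-1.53,0.2],[-0.0137,-0.0308,0,0,0,-1.57,0.2],[-0.0137,-0.0308,0,0,0,-1.57,0.2],[-0.0137,-0.0308,0,0,0,-1.57,0.2]]'
python3 -c "
from h import *
o=ctrl.get_obs();print(o['tool_pos'],o['orientation'],o['opening'])
s=snapshot('wrist');cv2.imwrite('pics/w13.png',s['image'])
print(rel([.548,-.059,.072],-72.5), proj(s,[.548,-.059,.105],o))"
```

```text
clock: 21.3
tool_pos: [0.5476, -0.0594, 0.1504]
orientation: [-180.0, -0.0, -72.6]
force: [-0.6, 0.5, -0.1]
opening: 0.0525
[ 0.54761839 -0.05937062  0.15043398] [-1.79969271e+02 -1.64560560e-03 -7.25949875e+01] 0.05247436307038265
(array([-0.0003, -0.0005,  0.0784]), np.float64(-0.0016)) [322.36909341 251.07978302]
```

View pics/w13.png

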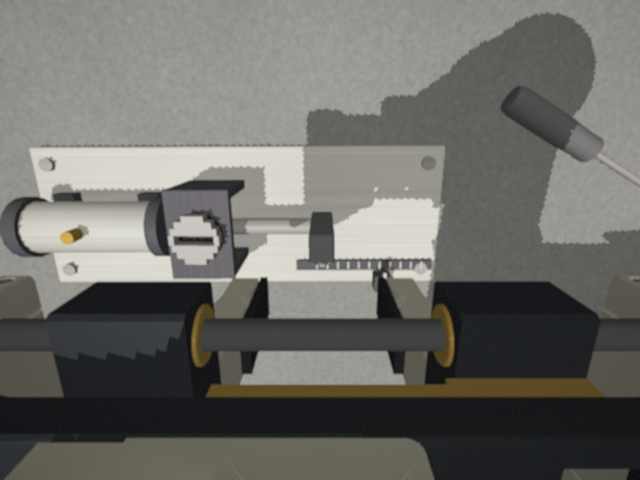

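```bash
python3 -m pendant '[[0,0,0.03,0,0,0,0.2],[0,0,0.055,0,0,0,0.2],[0,0,0.072,0,0,0,0.2],[0,0,0.078,0,0,0,0.2],[0,0,0.078,0,0,0,0.2],[0,0,0.078,0,0,0,-1],[0,0,0.078,0,0,0,-1],[0,0,0.078,0,0,0,-1],[0,0,0.078,0,0,0,-1],[0,0,0.078,0,0,0,-1],[0,0,0.078,0,0,0,-1],[0,0,0.078,0,0,0,-1]]'
python3 -m pendant '[[0,0,0,0,0,0,-1],[0,0,0,0,0,0,-1]]'
```

```text
clock: 22.85
tool_pos: [0.5484, -0.0594, 0.0724]
orientation: [-179.9, -0.0, -72.5]
force: [4.5, 1.2, -1.1]
opening: 0.0172
clock: 23.1
tool_pos: [0.5479, -0.0595, 0.0723]
orientation: [-180.0, -0.0, -72.5]
force: [3.6, 2.1, -0.2]
opening: 0.0174
```

```bash
python3 -m pendant '[[0,0.003,0,0,0,0,-1],[0,0.007,0,0,0,0,-1],[0,0.012,0,0,0,0,-1],[0,0.017,0,0,0,0,-1],[0,0.022,0,0,0,0,-1],[0,0.022,0,0,0,0,-1]]'
python3 -c "
from h import *
o=ctrl.get_obs();print(o['tool_pos'],o['force'],o['opening'])"
```

```text
clock: 23.85
tool_pos: [0.5267, -0.0662, 0.0723]
orientation: [-179.9, -0.0, -72.6]
force: [5.0, 1.4, -0.7]
opening: 0.0175
[ 0.52671558 -0.06622408  0.07234396] [ 4.97628486  1.41159253 -0.69736654] 0.01749073675693269
```

```bash
python3 -m pendant '[[0,0.004,0,0,0,0,-1],[0,0.009,0,0,0,0,-1],[0,0.014,0,0,0,0,-1],[0,0.019,0,0,0,0,-1],[0,0.024,0,0,0,0,-1],[0,0.028,0,0,0,0,-1],[0,0.032,0,0,0,0,-1],[0,0.0335,0,0,0,0,-1],[0,0.0335,0,0,0,0,-1],[0,0.0335,0,0,0,0,-1]]'
python3 -c "
from h import *
o=ctrl.get_obs();print(o['tool_pos'],o['force'],o['opening'])
x=np.array([np.cos(np.radians(17.4)),np.sin(np.radians(17.4)),0]);print((o['tool_pos']-[.5479,-.0595,.0723])@x)
s=snapshot('wrist');cv2.imwrite('pics/w14.png',s['image'])
s=snapshot('side');crop(s['image'],280,200,380,270,8,'pics/s14.png')
t=snapshot('top');crop(t['image'],290,210,390,300,7,'pics/t14.png')"
```

```text
clock: 25.1
tool_pos: [0.4958, -0.076, 0.0724]
orientation: [-179.9, -0.0, -72.5]
force: [8.1, 1.1, -3.2]
opening: 0.0174
[ 0.49582865 -0.07602575  0.07236991] [ 8.05518322  1.13980152 -3.18648116] 0.01741698964995452
-0.05463046070225697
```

View pics/w14.png

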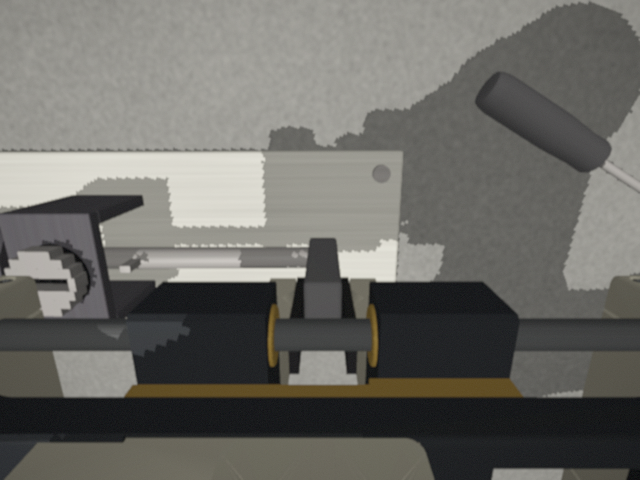

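View pics/s14.png

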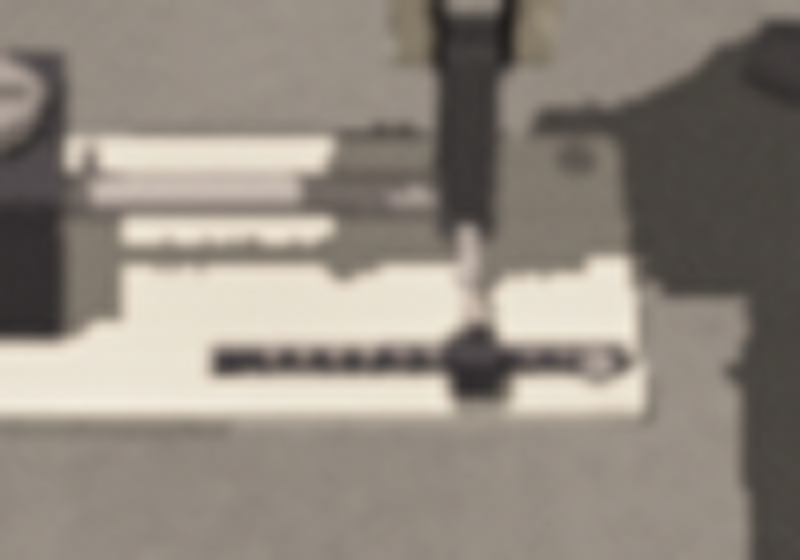

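View pics/t14.png

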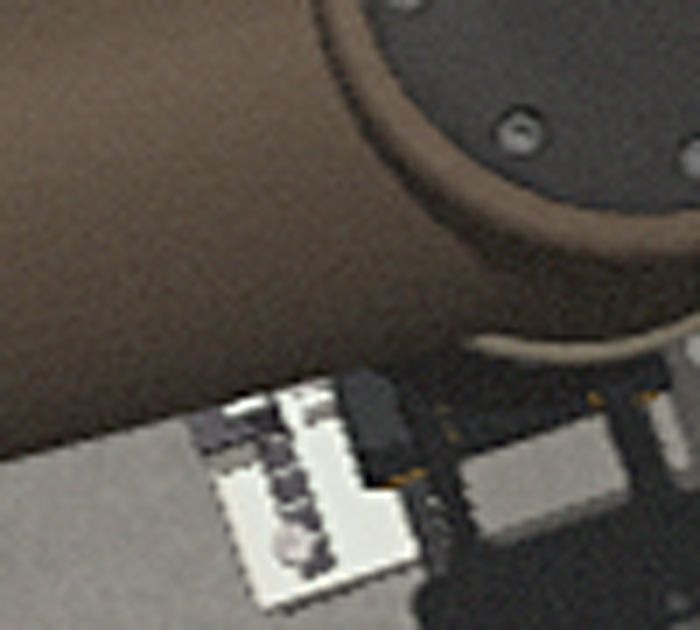

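```bash
python3 -c "
from h import *
t=snapshot('top');crop(t['image'],312,255,352,300,16,'pics/t15.png');cv2.imwrite('pics/t15f.png',t['image'])
s=snapshot('side');crop(s['image'],320,215,360,260,13,'pics/s15.png')
o=ctrl.get_obs()
x=np.array([np.cos(np.radians(17.4)),np.sin(np.radians(17.4)),0]);y=np.array([-x[1],x[0],0])
# local frame: screw
O=np.array([.6387,-.0306,0])
for cam_,n,(u,v),k in ((t,'top',(312,255),16),(s,'side',(320,215),13)):
  for lab,p in (('mark-c',O-.151*x+.0375*y+[0,0,.038]),('mark block -8',O-.159*x+.0375*y+[0,0,.038]),('mark block +8',O-.143*x+.0375*y+[0,0,.038]),('ptr tip @56',O-.151*x+.027*y+[0,0,.034]),('ptr base @56',O-.151*x+.011*y+[0,0,.034]),('ptr tip @54.6',O-.1496*x+.027*y+[0,0,.034])):
    q=proj(cam_,p); print(n,lab,((q-[u,v])*k).round(0))
"
```

```text
top mark-c [310. 163.]
top mark block -8 [332. 225.]
top mark block +8 [289. 100.]
top ptr tip @56 [391. 139.]
top ptr base @56 [516.  97.]
top ptr tip @54.6 [387. 128.]
side mark-c [241. 243.]
side mark block -8 [283. 243.]
side mark block +8 [199. 243.]
side ptr tip @56 [237. 222.]
side ptr base @56 [234. 167.]
side ptr tip @54.6 [230. 222.]
```

View pics/t15.png

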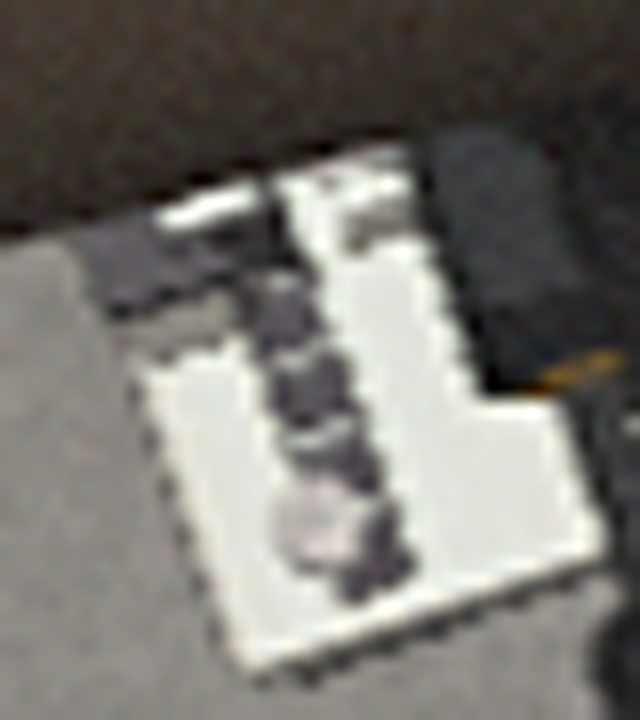

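View pics/s15.png

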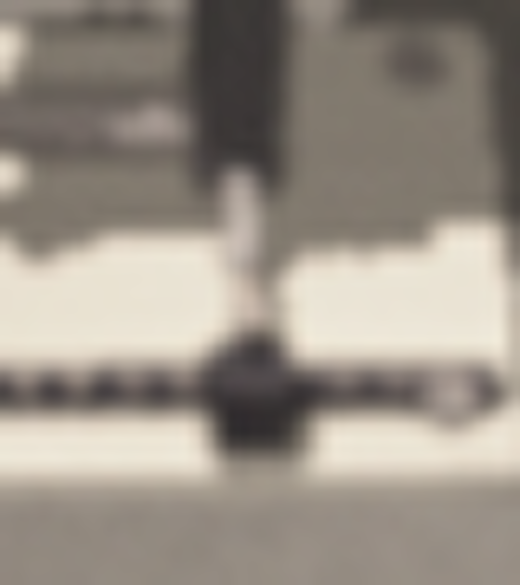

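```bash
python3 -c "
from h import *
s=snapshot('side');g=s['image'].astype(int)
for r in range(227,243): print(r,[tuple(g[r,c])[2] for c in range(331,347)], [int(g[r,c,2]-g[r,c,0]) for c in range(334,344)])
x=np.array([np.cos(np.radians(17.4)),np.sin(np.radians(17.4)),0]);y=np.array([-x[1],x[0],0]);O=np.array([.6387,-.0306,0])
for d in(.151,.1499):
  print(d,[proj(s,O-d*x+yy*y+[0,0,z]).round(2) for yy,z in ((.011,.034),(.035,.034),(.043,.038),(.051,.038),(.059,.038))])
"
```

```text
227 [np.int64(118), np.int64(118), np.int64(113), np.int64(99), np.int64(77), np.int64(71), np.int64(79), np.int64(84), np.int64(73), np.int64(65), np.int64(84), np.int64(111), np.int64(127), np.int64(129), np.int64(128), np.int64(128)] [13, 8, 6, 8, 8, 6, 6, 11, 16, 19]
228 [np.int64(128), np.int64(129), np.int64(125), np.int64(107), np.int64(85), np.int64(88), np.int64(123), np.int64(141), np.int64(114), np.int64(78), np.int64(87), np.int64(114), np.int64(127), np.int64(130), np.int64(130), np.int64(131)] [14, 11, 10, 14, 14, 11, 8, 13, 17, 18]
229 [np.int64(130), np.int64(130), np.int64(129), np.int64(116), np.int64(98), np.int64(105), np.int64(149), np.int64(170), np.int64(142), np.int64(98), np.int64(102), np.int64(121), np.int64(129), np.int64(131), np.int64(130), np.int64(130)] [16, 13, 13, 19, 19, 16, 13, 15, 18, 19]
230 [np.int64(127), np.int64(128), np.int64(128), np.int64(124), np.int64(118), np.int64(123), np.int64(158), np.int64(179), np.int64(158), np.int64(122), np.int64(119), np.int64(128), np.int64(128), np.int64(130), np.int64(130), np.int64(130)] [19, 16, 18, 20, 2
[... 3008 characters left out ...]
np.int64(81), np.int64(87), np.int64(128), np.int64(195), np.int64(233), np.int64(235), np.int64(234), np.int64(234)] [26, 28, 23, 18, 12, 9, 10, 16, 25, 28]
242 [np.int64(202), np.int64(202), np.int64(205), np.int64(202), np.int64(175), np.int64(128), np.int64(95), np.int64(80), np.int64(68), np.int64(73), np.int64(103), np.int64(161), np.int64(199), np.int64(205), np.int64(206), np.int64(207)] [26, 23, 16, 8, 5, 4, 5, 10, 20, 26]
0.151 [array([337.97, 227.87]), array([338.41, 234.25]), array([338.63, 235.21]), array([338.78, 237.38]), array([338.93, 239.58])]
0.1499 [array([337.53, 227.87]), array([337.97, 234.26]), array([338.18, 235.21]), array([338.33, 237.38]), array([338.48, 239.58])]
```

```bash
python3 -m pendant '[[0,0.0006,0,0,0,0,-1],[0,0.0012,0,0,0,0,-1],[0,0.0012,0,0,0,0,-1],[0,0.0012,0,0,0,0,-1]]'
python3 -c "
from h import *
x=np.array([np.cos(np.radians(17.4)),np.sin(np.radians(17.4)),0])
for i in range(3):
  o=ctrl.get_obs();s=snapshot('side');print(o['tool_pos'],o['force'],o['opening'],(o['tool_pos']-[.6387,-.0306,0])@x,(o['tool_pos']-[.5479,-.0595,.0723])@x)
g=s['image'].astype(int)
for r in (230,231,237,238,239): print(r,[int(g[r,c,2]) for c in range(334,346)])
crop(s['image'],280,200,380,270,8,'pics/s16.png')
crop(snapshot('wrist')['image'],0,200,400,440,2,'pics/w16.png')"
```

```text
clock: 25.9
tool_pos: [0.4948, -0.0763, 0.0724]
orientation: [-179.9, -0.0, -72.5]
force: [7.9, 1.2, -3.7]
opening: 0.0176
[ 0.49482734 -0.07633744  0.07235333] [ 7.9247116   1.16325388 -3.7117368 ] 0.017632992618310545 -0.15096645859873753 -0.055679157873258694
[ 0.494833   -0.07634743  0.0723696 ] [ 7.83621801  1.24543164 -4.22914031] 0.017513033604753817 -0.1509640399434798 -0.05567673921800095
[ 0.49483013 -0.07636358  0.07236468] [ 8.31616104  1.16208514 -4.56214227] 0.017227175174612544 -0.15097160829348813 -0.05568430756800931
230 [121, 115, 121, 154, 176, 156, 123, 119, 128, 128, 129, 130]
231 [126, 125, 133, 159, 179, 164, 136, 128, 128, 129, 129, 128]
237 [233, 234, 232, 224, 210, 200, 167, 151, 199, 232, 235, 234]
238 [234, 234, 233, 222, 208, 205, 178, 156, 199, 233, 235, 234]
239 [235, 235, 234, 218, 195, 187, 169, 153, 201, 233, 235, 235]
```

View pics/s16.png

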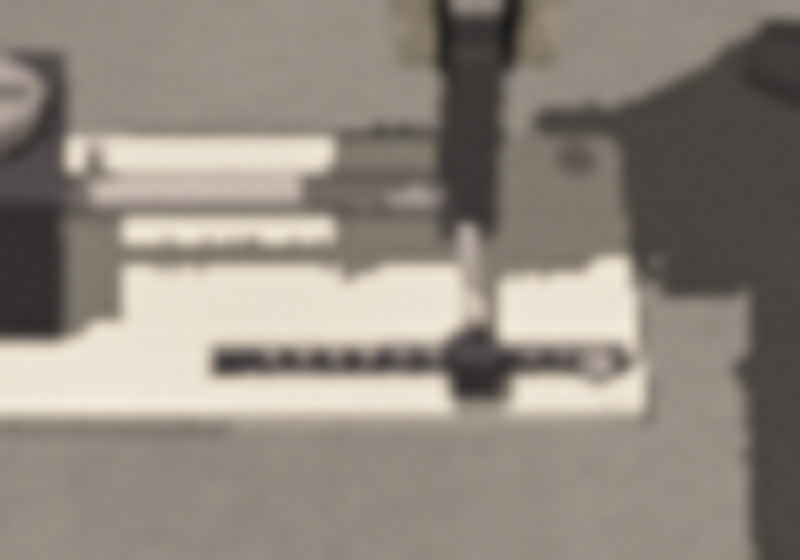

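```bash
python3 -c "
from h import *
g=cv2.imread('pics/side0.png').astype(int)
for r in range(229,241): print(r,[int(g[r,c,2]) for c in range(310,323)],'|',[int(g[r,c,2]) for c in range(333,346)],[int(g[r,c,1]) for c in range(333,346)])
s=snapshot('side')
x=np.array([np.cos(np.radians(17.4)),np.sin(np.radians(17.4)),0]);y=np.array([-x[1],x[0],0]);O=np.array([.6387,-.0306,0])
print([proj(s,O-.095*x+yy*y+[0,0,.034]).round(2) for yy in (.011,.02,.03,.035)])
crop(cv2.imread('pics/side0.png'),300,210,360,260,12,'pics/s0z.png')
"
```

```text
229 [209, 192, 170, 141, 126, 149, 156, 123, 95, 101, 119, 126, 126] | [234, 234, 235, 235, 234, 235, 235, 234, 234, 234, 234, 233, 234] [227, 227, 228, 228, 228, 228, 228, 227, 227, 227, 228, 227, 227]
230 [159, 145, 144, 139, 133, 156, 173, 148, 118, 116, 123, 126, 127] | [233, 233, 234, 234, 234, 234, 234, 234, 234, 233, 233, 234, 234] [226, 226, 226, 227, 226, 227, 227, 227, 227, 226, 227, 227, 227]
231 [128, 124, 127, 126, 130, 157, 176, 156, 130, 124, 127, 126, 126] | [234, 233, 234, 234, 234, 234, 233, 234, 234, 234, 233, 233, 234] [227, 227, 227, 227, 227, 227, 227, 227, 227, 228, 227, 227, 227]
232 [147, 148, 147, 145, 149, 166, 174, 156, 133, 126, 125, 126, 126] | [235, 235, 235, 235, 234, 234, 234, 234, 234, 234, 234, 234, 234] [228, 228, 228, 228, 228, 228, 228, 228, 228, 228, 227, 228, 227]
233 [207, 207, 207, 206, 194, 185, 178, 156, 134, 136, 139, 139, 146] | [235, 235, 235, 235, 235, 235, 235, 235, 235, 235, 235, 235, 235] [228, 229, 229, 228, 229, 229, 228, 228, 228, 228, 229, 228, 228]
234 [232, 231, 232, 229, 210, 189, 179, 157, 141, 159, 172, 184, 201] | [234, 235
[... 745 characters left out ...]
231, 231, 231, 231, 231, 229, 206, 166, 167, 209, 231, 232] | [233, 233, 234, 232, 222, 208, 218, 231, 234, 234, 233, 234, 234] [226, 227, 227, 225, 210, 194, 203, 221, 228, 228, 227, 227, 228]
239 [231, 231, 231, 231, 231, 232, 230, 198, 147, 147, 199, 231, 232] | [234, 234, 235, 233, 217, 194, 203, 225, 233, 234, 234, 235, 234] [227, 228, 228, 225, 206, 180, 188, 213, 227, 229, 229, 228, 228]
240 [232, 232, 232, 232, 232, 233, 230, 196, 140, 139, 197, 232, 233] | [235, 236, 234, 225, 195, 156, 151, 187, 215, 230, 236, 237, 236] [229, 230, 227, 215, 184, 144, 139, 175, 204, 220, 230, 231, 230]
[array([315.6, 227.9]), array([315.67, 230.28]), array([315.74, 232.95]), array([315.77, 234.29])]
```

View pics/s0z.png

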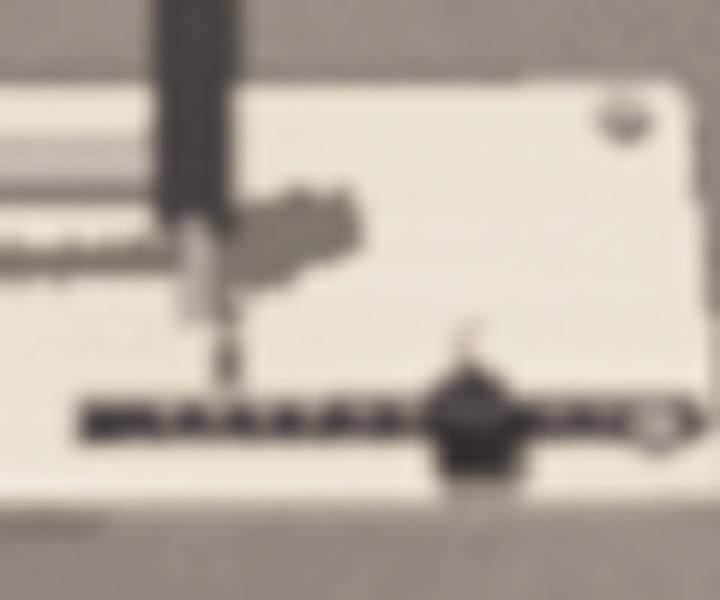

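View pics/w16.png

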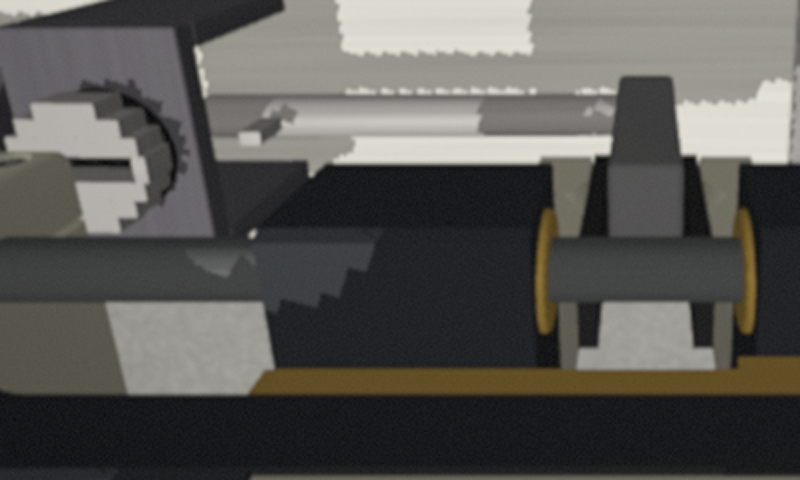

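```bash
python3 -c "
from h import *
o=ctrl.get_obs();print(o['tool_pos'],o['force'],o['opening'],o['clock'])
print(ctrl.close_job())"
```

```text
[ 0.49481252 -0.07638108  0.07235472] [ 8.00387899  1.26204349 -4.41396785] 0.017780652573779348 26.15
the job is handed in; nothing more can be done
None
```

I did the steps in the order asked and handed the job in at 26.2 s, with the gripper still holding the rod out against the spring.

- **Key and screw:** I took the key from its holder and put it in the slot. The first turn left the slot about 4° short, so I put the key back in and finished the turn. A wrist picture then showed the slot along the rod to within about 1°. I did not touch the screw with the fingers.
- **Key back:** The key stands in its holder again. The wrist and side pictures show it upright with its flange on the block's top.
- **Rod:** I gripped the handle with the fingers in front of and behind it and pulled it about 55.7 mm by the arm's own reading. The spring force of about 8 N matches that pull, and the reading held steady over the last checks.

**Level with the mark:**
- **Wrist pictures:** these put the mark at 55.3–56.4 mm of pull.
- **Final side picture:** the pointer looks level with the mark, but that view only resolves about 1 mm. It read the pull as about 54.8 mm, roughly 0.9 mm less than the arm did. I relied on the arm and the wrist pictures.
- **Top camera:** it could not check the final position because the arm blocked it.

**Not checked:** I took no final picture of the other things on the bench. No move was aimed at them, and the force readings between moves showed no unexpected contact.

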